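# Show the sampling tube to the inspection camera

## Robot

A 6-joint arm with a two-finger parallel gripper is mounted at the origin on the work surface; the furniture and walls round the work are solid. World frame = base frame: x ahead of the robot, y to its left, z up, the work surface at z = 0. Lengths are in m, angles in rad, forces in N, time in s.
With the tool pointing down it reaches from about 0.275 to 0.85 m from the base axis. Payload 5.2 kg.
Tool frame: the origin (TCP) lies on the mounting face of the last link; the fingertips stand 173 mm ahead of it and the grasp point (between the pads) lies 155 mm ahead of it; z points along the fingers, y is the line along which they close (so a half turn about z gives the same grasp; the last joint's range is limited). The gripper opens to 85 mm and grips with 20 to 120 N. Pads are 22 mm wide; open, the fingers measure 114 mm over their backs; the gripper's body (76 mm by 85 mm) begins 54 mm behind the grasp point. The pads swing forward as they close: fully open they stand 13 mm farther back than shut.
Start: joints at [-1.335, 0.259, 1.535, -0, 1.348, -0.203], TCP at [0.234, -0.498, 0.405] pointing down, gripper open.
Joint ranges: [-3.14, 3.14], [-0.91, 2.08], [0.19, 2.58], [-1.22, 4.36], [0.22, 2.71], [-3.12, 3.12]. Speed limits (rad/s): [2.57, 2.57, 3.14, 3.14, 3.14, 3.14].

## Interface

Orientations are given as a unit quaternion [x, y, z, w].
In Python, from rig import ctrl gives the robot as it stands.
- The arm moves only by the shell command python3 -m inch 'ROWS'. ROWS is JSON, a list of rows, each a list of 7 numbers: the finger opening in mm, from 0 to 85.4, then the shift along the tool's x, y, z in mm, then the turn, a rotation vector about the tool's x, y, z in rad. A call has 1 to 5 rows; each row shifts and turns the commanded pose from where the row before left it, along the tool's axes as they then stand; what a row does not reach is not made up. A row lasts 1/12 s, in which the tool goes at most 41.7 mm and 7.16 degrees, less where a joint would pass 70% of its speed; a pose out of reach is approached as far as the arm can. A call is refused whole if a number of a shift passes 41.7 or a number of a turn 0.125, either way. A call with a gripper value outside its range is refused whole. The fingers move at their own pace and stop on an object; the grip force is fixed at half the most. Time passes only in rows, so rows that do not move let the fingers close. It gives the time, the measured TCP pose, the force, the opening and the grip force at its end, in the units of the state.
- ctrl.state(): the state, without advancing time (a new reading comes with each control period).
- ctrl.read_camera(name): name is "side" or "top" or "wrist"; returns a dict with "color" (480x640x3 uint8, red, green, blue), "fx", "fy", "cx", "cy" (pixels), "origin" and "rotation" of the camera in the world. Camera axes: x right, y up, looking along -z (the intrinsics and any distortion apply to the point x, -y, -z); pixel columns grow to the right and rows downward; lengths in m; the calibration is good to about 2 mm. A picture is of the moment at which its call begins. There is no depth.
- ctrl.finish_job(): hands the job in; it is judged then, once.
The state is a dict: "clock": time; "joint_pos": joint angles; "qvel": joint speeds; "effort": joint torques, N m; "tool_pos": TCP position; "orientation": TCP orientation; "ft_force": force on the tool from outside, world axes, zero at the start; "moment": the same for the moment, N m; "grip_width": finger opening in m; "finger_force": force on a finger pad.
Only numpy, scipy, OpenCV 4.12 (cv2) and the standard library are available. Lean on these libraries where they do the work, as an engineer would, in place of code of your own. Each camera call takes 0.05 s, during which the arm holds its last target. There are 200 camera calls.

## Task

Pull the drawer of the low cabinet out to its stop and leave it open, lift the steel sampling tube out, and hold it still in the air in front of the inspection camera: its middle straight above the ring mark on the stand's base plate and at the height of the lens, the tube level and square across the camera's view, with its brass side nipple pointing to the camera. Finish while holding it there; leave the hexagon key in the drawer, and do not bump the camera stand or the things lying on the bench.

Things in the scene. Friction and masses are not known exactly. Their poses are not given: they have to be found in the camera images.
- cabinet: low grey cabinet with one white-fronted drawer, 190 deep (x) x 250 wide (y) x 75 mm high, fixed; origin at the centre of its underside on the bench; its -x side is the front, towards the robot. Drawer floor 22 mm above the bench, side walls' upper edge 53 mm, front's upper edge 61 mm; inside 208 mm wide, 145 mm long. Fully out, about 115 mm of this length is clear of the cabinet's top
- cabinet_drawer0 (a joint): how far the drawer is out, m: 0 shut, 0.1256 at its stop; it slides out along the cabinet's -x, with little friction (about 1 N), and starts shut or up to 12 mm ajar
- cabinet_drawer0_handle (a point): middle of the drawer's steel bar handle: a level round bar 11 mm thick, 120 mm long along the cabinet's y (on a thin stem 51 mm either side of its middle), 35 mm out from the drawer front (29 mm free gap behind it), 41 mm above the bench. Axes as the cabinet's. It moves with the drawer. The drawer's inner front face lies 56 mm behind (+x of) it
- tube: straight polished steel gas sampling tube, 163 long (its y), 22 mm thick (lies flat, does not roll), about 0.28 kg, a small brass nipple on one side; loose in the front part of the drawer, along the drawer's width, nipple pointing to the drawer's back. Origin on its underside; x axis points level away from the nipple, z up, as it lies. Grip it across its thickness near the middle
- tube_middle (a point): centre of the steel tube: 11.5 mm along x, 1 mm along y and 11 mm along z from the tube's origin; axes as the tube's
- tube_nipple (a point): outer end of the brass nipple, on the tube's -x side near one end: 32.5 mm along -x and 66 mm along -y from the middle of the tube, at the height of its centre line; axes as the tube's
- stand: fixed inspection camera stand: aluminium base plate 240 x 90 x 8 mm with a black ring mark, and an upright post carrying the camera at the far end, 245 mm high in all. Origin on the bench right under the ring mark's centre; its x axis points level from the mark to the post, the camera looks back along -x
- view (a point): the point in the air where the middle of the tube is to be shown: 200 mm above the bench (height of the lens centre), straight above the ring mark, 150 mm in front of the lens; axes as the stand's
- lens (a point): centre of the lens's front face, 150 mm along the stand's x from view, 200 mm above the bench. The camera body is 50 x 50 mm, its top 225 mm above the bench
- hex_key: small black L-shaped hexagon key, 33 x 74 x 4 mm, loose in the back of the drawer; stays in the drawer. Origin centre of underside
- ptfe_tape: small flat blue-flanged tape spool, 50 mm across, 14 mm high, loose on the bench between cabinet and stand; a bystander. Origin centre of underside
- septa_tin: round tin, 67 mm across, 26 mm high, loose on the bench right of the cabinet; a bystander. Origin centre of underside

How it is judged:
By the outcome, as a careful person would: the job done as asked, in the order asked, and still so for the second after the job is handed in, while the arm keeps its last pose, push and grip.
It also fails if it takes over 48 s, if anything falls off the work surface, if the arm or the gripper's body presses on something with over 40 N, if the wrist force passes 120 N, or if a joint passes its speed limit or range.

## Working session

There is one attempt and no reset: what is moved stays moved. The work goes in short steps, Python scripts to look and compute and a shell command to move; the robot and the scene stay as the last step left them, time stands still between calls to the robot, and variables do not carry over. Pictures are saved under pics/ and viewed, at most 12 in all, crops included, and the job is handed in when it is done.

```bash
mkdir -p pics; ls; python3 - <<'E'
from rig import ctrl
import cv2,numpy as np
for n in ("top","side"):
    c=ctrl.read_camera(n); cv2.imwrite(f"pics/{n}0.png",c["color"][:,:,::-1])
    print(n,[c[k] for k in c if k!="color"])
s=ctrl.state();print(s)
E
```

```text
pics
top [434.4081587243316, 434.4081587243316, 322.5701821205197, 240.7253936512073, array([ 0.51700747, -0.18079336,  1.02306899]), array([ 0.00709295, -0.03126042, -0.70239408,  0.71106613])]
side [601.5353588080196, 601.5353588080196, 326.5213123336967, 242.3446727532031, array([-0.09845637,  0.90433693,  0.67782221]), array([-0.15909732,  0.52766545,  0.80493174, -0.21986842])]
{'clock': 0.1, 'joint_pos': array([-1.33479273e+00,  2.59266021e-01,  1.53596145e+00, -6.09118275e-06,
        1.34797380e+00, -2.02809286e-01]), 'qvel': array([-0.00124498, -0.00244287, -0.00150702, -0.00071944,  0.0001574 ,
       -0.00030857]), 'effort': array([ 2.70396267e-03, -4.46971714e+01, -2.91242605e+01, -4.20733095e-04,
        6.08483038e-03, -3.20472088e-05]), 'tool_pos': array([ 0.23364727, -0.49770011,  0.40396468]), 'orientation': array([ 9.76026347e-01,  2.17650920e-01, -1.63179846e-05, -8.04149619e-04]), 'ft_force': array([-0.25604827,  0.44239873,  0.18477499]), 'moment': array([ 0.07220469,  0.00807771, -0.01184429]), 'finger_force': 0.0, 'grip_width': 0.08510267886025427}
```

View pics/top0.png

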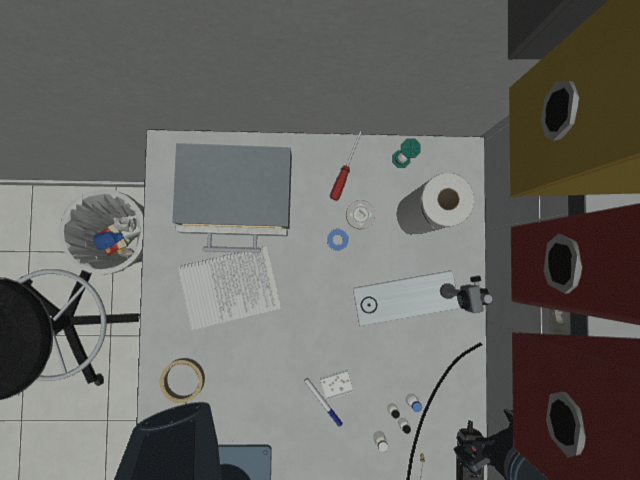

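View pics/side0.png

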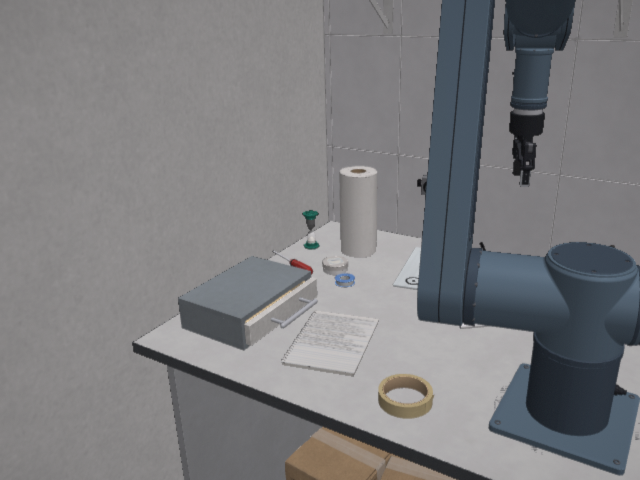

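Top view: the cabinet spans (173..291, 144..235), the handle is at about (231,249), the ring at (369,305), and the stand post on the right at about (475,295). The side view agrees. I'll crop for sharper pixels.

```bash
cat > h.py <<'E'
import numpy as np,cv2
from scipy.spatial.transform import Rotation as R
from rig import ctrl
def ray(c,u,v):
    d=np.array([(u-c["cx"])/c["fx"],-(v-c["cy"])/c["fy"],-1.]); return R.from_quat(c["rotation"]).apply(d)
def p2w(c,u,v,z):
    d=ray(c,u,v); o=c["origin"]; return o+d*(z-o[2])/d[2]
def w2p(c,p):
    q=R.from_quat(c["rotation"]).inv().apply(np.asarray(p)-c["origin"]); return np.array([c["cx"]+c["fx"]*q[0]/-q[2],c["cy"]-c["fy"]*q[1]/-q[2]])
def grasp(s=None):
    s=s or ctrl.state(); r=R.from_quat(s["orientation"]); return s["tool_pos"]+r.apply([0,0,.155]),r
E
python3 - <<'E'
from h import *
a=cv2.imread("pics/top0.png")
A=cv2.resize(a[195:260,165:305],None,fx=5,fy=5,interpolation=cv2.INTER_CUBIC)
B=cv2.resize(a[260:335,345:485],None,fx=5,fy=5,interpolation=cv2.INTER_CUBIC)[:275]
cv2.imwrite("pics/crop1.png",np.vstack([A[:325],B]))
c=ctrl.read_camera("top")
for n,u,v,z in [("cabBL",175,144,.075),("cabBR",291,148,.075),("cabFR",289,227,.075),("cabFL",173,222,.075),("hL",205,248,.041),("hR",258,250,.041),("ring",369,305,.008),("plate1",354,288,.008),("plate2",359,326,.008),("plate3",455,271,.008),("tape",338,239,.014),("tin",360,214,.026)]:
    print(n,p2w(c,u,v,z).round(4))
E
```

```text
cabBL [0.7763 0.1125 0.075 ]
cabBR [ 0.7727 -0.1409  0.075 ]
cabFR [ 0.5978 -0.1392  0.075 ]
cabFL [0.605  0.1117 0.075 ]
hL [0.5507 0.0495 0.041 ]
hR [ 0.5477 -0.0689  0.041 ]
ring [ 0.4237 -0.3252  0.008 ]
plate1 [ 0.4629 -0.2898  0.008 ]
plate2 [ 0.3751 -0.3021  0.008 ]
plate3 [ 0.505  -0.5284  0.008 ]
tape [ 0.5765 -0.2509  0.014 ]
tin [ 0.6345 -0.3006  0.026 ]
```

View pics/crop1.png

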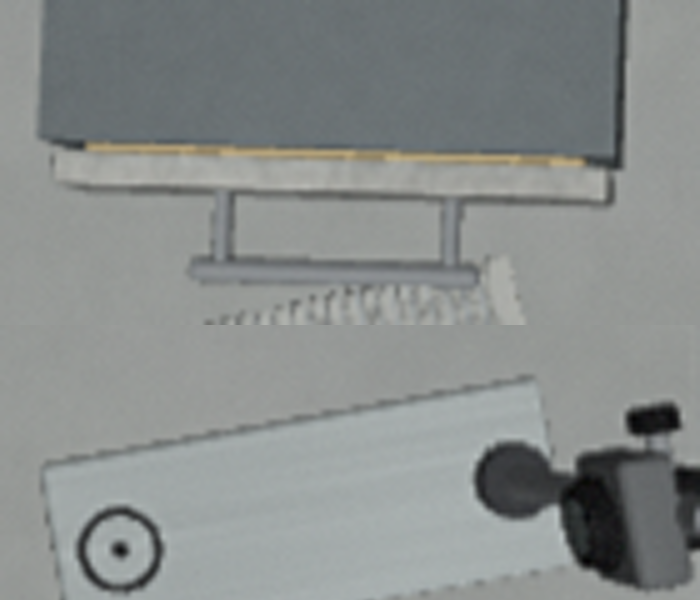

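```bash
python3 - <<'E'
from h import *
c=ctrl.read_camera("top")
hl=p2w(c,202.8,248.8,.043);hr=p2w(c,260.2,250.1,.043)
fl=p2w(c,172.8,222.4,.075);fr=p2w(c,288.8,228.2,.075)
ring=p2w(c,368.8,304.6,.008);a=p2w(c,353.4,288.2,.008);b=p2w(c,451.2,270.4,.008)
print(hl,hr,(hl+hr)/2,np.linalg.norm(hl-hr))
for p,q in((hr,hl),(fr,fl)): d=q-p; print("cab yaw deg",np.degrees(np.arctan2(-d[0],d[1])),np.linalg.norm(d))
d=b-a; print("ring",ring,"stand yaw",np.degrees(np.arctan2(d[1],d[0])),np.linalg.norm(d))
g,r=grasp(); print(g,r.as_matrix().round(3))
E
```

```text
[0.54882357 0.05386421 0.043     ] [ 0.5475077  -0.07403815  0.043     ] [ 0.54816564 -0.01008697  0.043     ] 0.12790913468319642
cab yaw deg -0.589438659481567 0.12790913468319642
cab yaw deg -2.063066204271104 0.2510725921930669
ring [ 0.42465341 -0.324732    0.008     ] stand yaw -79.2223590477716 0.2350281251444147
[ 0.23359763 -0.49763122  0.24920893] [[ 0.905  0.425 -0.   ]
 [ 0.425 -0.905  0.001]
 [ 0.    -0.001 -1.   ]]
```

```bash
python3 -m inch '[[85,0,0,0,0,0,-0.123],[85,0,0,0,0,0,-0.123],[85,0,0,0,0,0,-0.123],[85,0,0,0,0,0,-0.123],[85,0,0,0,0,0,-0.123]]'; python3 -m inch '[[60,0,0,0,0,0,-0.123],[60,0,0,0,0,0,-0.123],[60,0,0,0,0,0,-0.123],[60,0,0,0,0,0,-0.123],[60,0,0,0,0,0,0]]'
python3 - <<'E'
from h import *
g,r=grasp();print(g,r.as_matrix().round(3)); print(r.inv().apply(np.array([.548,-.01,.15])-g)*1000, ctrl.state()["joint_pos"])
E
```

```text
clock: 0.62
tool_pos: [0.2337, -0.4978, 0.4045]
orientation: [0.863, 0.505, 0.0, -0.0]
ft_force: [-1.0, -0.3, -0.5]
grip_width: 0.0853
finger_force: 0.0
clock: 1.03
tool_pos: [0.2337, -0.4978, 0.4045]
orientation: [0.714, 0.7, 0.0, -0.0]
ft_force: [0.3, -0.2, 0.4]
grip_width: 0.0601
finger_force: 0.0
[ 0.23365958 -0.4977384   0.24946533] [[ 0.021  1.    -0.   ]
 [ 1.    -0.021  0.001]
 [ 0.001 -0.    -1.   ]]
[494.05269574 304.2459132   99.69132159] [-1.33478931e+00  2.58822896e-01  1.53530938e+00  2.92419607e-07
  1.34802409e+00 -1.31419882e+00]
```

```bash
for i in 1 2; do :; done
python3 -m inch '[[32,35,21.7,0,0,0,0],[32,35,21.7,0,0,0,0],[32,35,21.7,0,0,0,0],[32,35,21.7,0,0,0,0],[32,35,21.7,0,0,0,0]]' | tail -3
python3 -m inch '[[32,35,21.7,0,0,0,0],[32,35,21.7,0,0,0,0],[32,35,21.7,0,0,0,0],[32,35,21.7,0,0,0,0],[32,35,21.7,0,0,0,0]]' | tail -3
python3 -m inch '[[32,35,21.7,10,0,0,0],[32,35,21.7,10,0,0,0],[32,35,21.7,20,0,0,0],[32,35,21.7,20,0,0,0],[32,0,0,20,0,0,0]]'
python3 -m inch '[[32,0,0,20,0,0,0],[32,0,0,0,0,0,0]]'
python3 - <<'E'
from h import *
g,r=grasp();print(g,r.as_matrix().round(3)); print(r.inv().apply(np.array([.548,-.01,.043])-g)*1000)
for n in("wrist","top","side"):
    c=ctrl.read_camera(n); cv2.imwrite(f"pics/{n}1.png",c["color"][:,:,::-1])
    if n=="wrist": print([c[k] for k in c if k!="color"])
E
```

```text
ft_force: [2.0, -0.0, 0.8]
grip_width: 0.0323
finger_force: 0.0
ft_force: [0.8, -0.7, -0.3]
grip_width: 0.0323
finger_force: 0.0
clock: 2.28
tool_pos: [0.5473, -0.0179, 0.3283]
orientation: [0.716, 0.698, 0.002, 0.001]
ft_force: [0.1, 0.1, -1.0]
grip_width: 0.0322
finger_force: 0.0
clock: 2.45
tool_pos: [0.5436, -0.0216, 0.3045]
orientation: [0.716, 0.698, -0.002, -0.003]
ft_force: [0.1, -0.5, -1.7]
grip_width: 0.0321
finger_force: 0.0
[ 0.54237835 -0.0213334   0.14949537] [[ 0.027  1.    -0.008]
 [ 1.    -0.027  0.002]
 [ 0.002 -0.008 -1.   ]]
[ 11.30315471   6.14284543 106.46978899]
[342.82131471121033, 342.82131471121033, 315.59358407679935, 240.4863832316981, array([0.54571286, 0.05249387, 0.27404666]), array([-0.14391271,  0.00567275, -0.01249374,  0.98949525])]
```

View pics/wrist1.png

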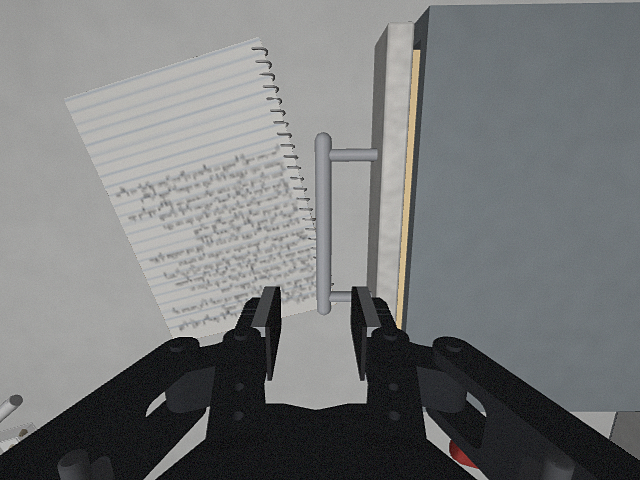

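Wrist view: the bar runs from about (323,135) to (324,313), with stems at rows 155 and 297. The fingers are still too far to the -y side.

```bash
python3 - <<'E'
from h import *
c=ctrl.read_camera("wrist")
a=p2w(c,323,134,.043);b=p2w(c,324,314,.043); m=(a+b)/2; d=a-b
print(a,b,m,np.linalg.norm(d),np.degrees(np.arctan2(-d[0],d[1])))
e1=p2w(c,413,50,.075)
g,r=grasp();print(g,r.as_matrix().round(4)); print(r.inv().apply(np.array([m[0],m[1],.042])-g)*1000, ctrl.state()["qvel"].round(3))
E
```

```text
[0.55256912 0.05307601 0.043     ] [ 0.55061303 -0.07880596  0.043     ] [ 0.55159107 -0.01286498  0.043     ] 0.13189647718474218 -0.8497525086722048
[ 0.54555921 -0.02362628  0.15498055] [[ 2.710e-02  9.996e-01  2.000e-03]
 [ 9.996e-01 -2.710e-02 -5.000e-04]
 [-5.000e-04  2.000e-03 -1.000e+00]]
[ 10.97432646   5.51492902 112.98647674] [-0.006 -0.011 -0.004  0.    -0.006 -0.009]
```

```bash

python3 -m inch '[[32,5.5,2.5,20,0,0,0],[32,5.5,2,20,0,0,0],[32,0,0,20,0,0,0],[32,0,0,15,0,0,0],[32,0,0,0,0,0,0]]'
python3 -m inch '[[32,0,0,12,0,0,0],[32,0,0,12,0,0,0],[32,0,0,10,0,0,0],[32,0,0,4,0,0,0],[32,0,0,0,0,0,0]]'
python3 - <<'E'
from h import *
g,r=grasp();print(g)
c=ctrl.read_camera("wrist"); cv2.imwrite("pics/wrist2.png",c["color"][:,:,::-1])
E
```

```text
clock: 3.07
tool_pos: [0.5489, -0.0126, 0.2323]
orientation: [0.717, 0.698, -0.001, -0.001]
ft_force: [-0.7, 0.5, -0.1]
grip_width: 0.032
finger_force: 0.0
clock: 3.48
tool_pos: [0.5502, -0.0126, 0.1966]
orientation: [0.716, 0.698, 0.001, 0.001]
ft_force: [0.5, -0.1, 0.8]
grip_width: 0.0322
finger_force: 0.2
[ 0.55052475 -0.01263984  0.04159048]
```

View pics/wrist2.png

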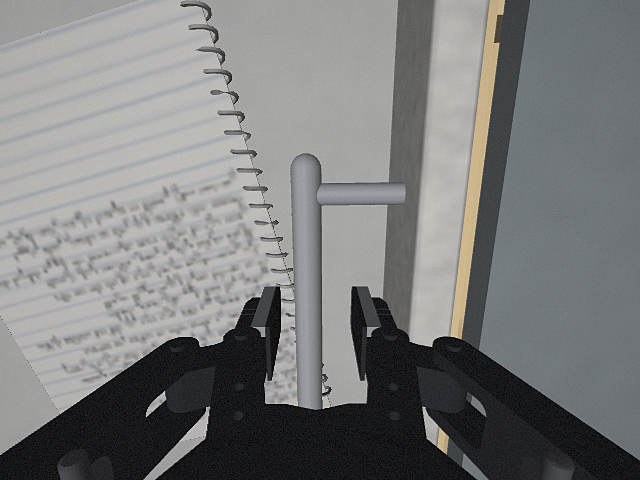

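The bar lies between the fingers and clear of both. I'll close on it and pull.

```bash

python3 -m inch '[[5,0,0,0,0,0,0],[5,0,0,0,0,0,0],[5,0,0,0,0,0,0],[5,0,0,0,0,0,0]]'
python3 -m inch '[[5,0,-10,0,0,0,0],[5,0,-20,0,0,0,0],[5,0,-20,0,0,0,0],[5,0,-20,0,0,0,0],[5,0,-15,0,0,0,0]]'
python3 -m inch '[[5,0,-10,0,0,0,0],[5,0,-5,0,0,0,0],[5,0,-4,0,0,0,0],[5,0,-3,0,0,0,0],[5,0,0,0,0,0,0]]'
```

```text
clock: 3.87
tool_pos: [0.5499, -0.0122, 0.1964]
orientation: [0.716, 0.698, 0.0, 0.001]
ft_force: [-0.3, 0.4, 5.9]
grip_width: 0.0094
finger_force: 58.6
clock: 4.28
tool_pos: [0.4643, -0.0105, 0.1964]
orientation: [0.716, 0.698, 0.0, 0.002]
ft_force: [2.0, -4.2, 1.7]
grip_width: 0.0089
finger_force: 60.4
clock: 4.7
tool_pos: [0.443, -0.0102, 0.1964]
orientation: [0.716, 0.698, 0.0, 0.001]
ft_force: [-0.7, -6.2, 6.2]
grip_width: 0.0091
finger_force: 60.8
```

```bash

python3 -m inch '[[5,0,-2,0,0,0,0],[5,0,-2,0,0,0,0],[5,0,0,0,0,0,0]]'
python3 -m inch '[[5,0,-2,0,0,0,0],[5,0,-2,0,0,0,0],[5,0,0,0,0,0,0]]'
python3 -m inch '[[5,0,-2,0,0,0,0],[5,0,-1.5,0,0,0,0],[5,0,0,0,0,0,0]]'
```

```text
clock: 4.95
tool_pos: [0.4394, -0.0101, 0.1964]
orientation: [0.716, 0.698, 0.0, 0.002]
ft_force: [0.2, -4.5, 6.1]
grip_width: 0.009
finger_force: 60.8
clock: 5.2
tool_pos: [0.4355, -0.01, 0.1964]
orientation: [0.716, 0.698, 0.0, 0.002]
ft_force: [-0.3, -5.8, 5.7]
grip_width: 0.0089
finger_force: 60.8
clock: 5.45
tool_pos: [0.4321, -0.01, 0.1964]
orientation: [0.716, 0.698, 0.0, 0.002]
ft_force: [-0.2, -7.2, 6.0]
grip_width: 0.0089
finger_force: 60.8
```

```bash

python3 -m inch '[[5,0,-2,0,0,0,0],[5,0,0,0,0,0,0]]' | grep -E "pos|ft"
python3 -m inch '[[5,0,-2,0,0,0,0],[5,0,0,0,0,0,0]]' | grep -E "pos|ft"
python3 -m inch '[[5,0,-1.5,0,0,0,0],[5,0,0,0,0,0,0]]'| grep -E "pos|ft"
```

```text
tool_pos: [0.4301, -0.0099, 0.1964]
ft_force: [0.2, -7.1, 5.8]
tool_pos: [0.4281, -0.0099, 0.1964]
ft_force: [0.9, -6.1, 4.7]
tool_pos: [0.4267, -0.0099, 0.1964]
ft_force: [-0.2, -6.3, 5.7]
```

```bash

python3 -m inch '[[5,0,-1,0,0,0,0],[5,0,0,0,0,0,0]]' | grep -E "pos|ft"
python3 -m inch '[[5,0,-1,0,0,0,0],[5,0,0,0,0,0,0]]' | grep -E "pos|ft"
python3 -m inch '[[5,0,-1,0,0,0,0],[5,0,0,0,0,0,0]]'| grep -E "pos|ft"
```

```text
tool_pos: [0.4257, -0.0098, 0.1964]
ft_force: [0.1, -5.8, 5.5]
tool_pos: [0.4248, -0.0098, 0.1964]
ft_force: [1.0, -6.8, 4.9]
tool_pos: [0.4241, -0.0098, 0.1964]
ft_force: [2.3, -5.3, 2.7]
```

```bash

python3 -m inch '[[5,0,-1,0,0,0,0],[5,0,0,0,0,0,0]]' | grep -E "pos|ft"
python3 -m inch '[[5,0,-1,0,0,0,0],[5,0,0,0,0,0,0]]' | grep -E "pos|ft"
```

```text
tool_pos: [0.4238, -0.0098, 0.1965]
ft_force: [6.5, -4.3, -1.4]
tool_pos: [0.4235, -0.0098, 0.1965]
ft_force: [8.5, -4.1, -3.4]
```

At the stop: the force rises and motion has ceased. I'll release, rise and look.

```bash

python3 -m inch '[[5,0,1.5,0,0,0,0],[32,0,0,0,0,0,0],[32,0,0,0,0,0,0],[32,0,0,0,0,0,0],[32,0,0,-10,0,0,0]]' | grep -E "pos|ft|wid"
python3 -m inch '[[32,0,0,-30,0,0,0],[32,0,0,-40,0,0,0],[32,0,0,-40,0,0,0],[32,0,0,-30,0,0,0],[32,0,0,-20,0,0,0]]' | grep -E "pos|ft|wid"
python3 -m inch '[[60,0,30,0,0,0,0],[60,0,0,0,0,0,0],[60,0,0,0,0,0,0],[60,0,0,0,0,0,0]]'
python3 - <<'E'
from h import *
g,r=grasp();print(g,r.as_matrix().round(4)); 
for n in("wrist","top"):
    c=ctrl.read_camera(n); cv2.imwrite(f"pics/{n}3.png",c["color"][:,:,::-1]); print({k:c[k] for k in c if k!="color"} if n=="wrist" else "")
E
```

```text
tool_pos: [0.421, -0.0085, 0.2043]
ft_force: [-0.2, -0.3, 0.1]
grip_width: 0.0321
tool_pos: [0.4222, -0.0087, 0.3688]
ft_force: [0.6, 0.3, -0.4]
grip_width: 0.0322
clock: 7.95
tool_pos: [0.4514, -0.0093, 0.3647]
orientation: [0.716, 0.698, -0.001, -0.001]
ft_force: [-0.3, 0.3, 0.8]
grip_width: 0.06
finger_force: 0.0
[ 0.45092425 -0.00919247  0.20966827] [[ 2.470e-02  9.997e-01 -2.900e-03]
 [ 9.997e-01 -2.470e-02  9.000e-04]
 [ 8.000e-04 -2.900e-03 -1.000e+00]]
{'fx': 342.82131471121033, 'fy': 342.82131471121033, 'cx': 315.59358407679935, 'cy': 240.4863832316981, 'origin': array([0.45351251, 0.06475559, 0.33416654]), 'rotation': array([-0.14434811,  0.00310221, -0.01181717,  0.98945154])}
```

View pics/wrist3.png

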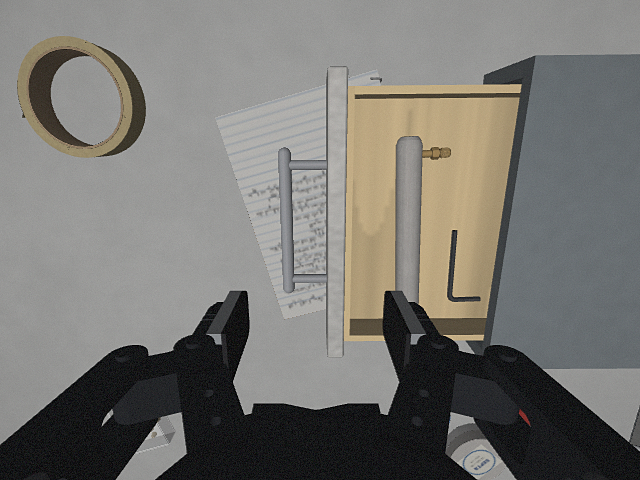

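The drawer is open. The tube is upright in the image at column ~409, with its +y end at row 136 (edges 397/422) and the nipple tip at (451,153). The hex key is at (455..480, 230..300).

```bash
python3 - <<'E'
from h import *
c=ctrl.read_camera("wrist"); im=c["color"].astype(int)
cv2.imwrite("pics/wrist4.png",c["color"][:,:,::-1])
for v in (165,200,230,260,280):
    row=im[v,380:440]; sat=row.max(1)-row.min(1); i=np.where(sat<22)[0]+380; print(v,i.min(),i.max(),len(i))
def P(u,v,z=.033): return p2w(c,u,v,z)
col=im[125:160,409]; print((col.max(1)-col.min(1)))
print("end",P(409,136),"nip",P(451,153),"hmid",(P(285,148,.043)+P(289,293,.043))/2,P(285,148,.043),P(289,293,.043))
print("axis", P(409.5,165),P(409,280))
t=cv2.imread("pics/top3.png"); cv2.imwrite("pics/top3c.png",cv2.resize(t[200:330,165:305],None,fx=4,fy=4,interpolation=cv2.INTER_CUBIC))
E
```

```text
165 396 421 26
200 396 420 25
230 396 420 25
260 396 419 24
280 395 418 24
[53 53 54 54 51 52 57 53 53 53 60 12  2  4  6  4  5  3  5  5 10  3  9  6
  7 10  9  7  7  7  5  8  5  8  6]
end [0.53104868 0.06459229 0.033     ] nip [0.56749695 0.04985419 0.033     ] hmid [ 0.42593284 -0.00737788  0.043     ] [0.42732793 0.05765505 0.043     ] [ 0.42453774 -0.07241081  0.043     ]
axis [0.53274916 0.04069558 0.033     ] [ 0.53801362 -0.06629569  0.033     ]
```

View pics/top3c.png

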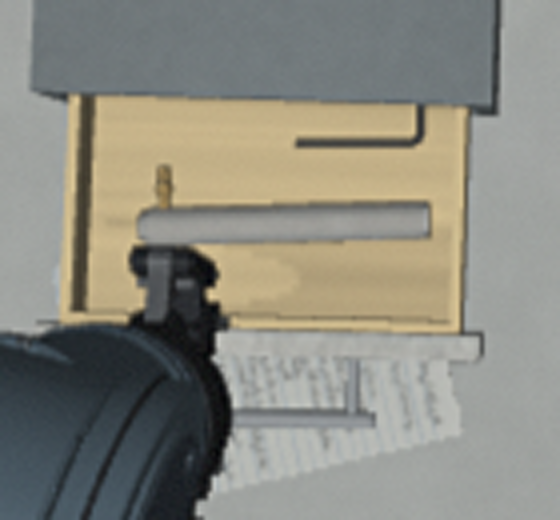

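```bash
python3 - <<'E'
from h import *
c=ctrl.read_camera("top"); Q=lambda u,v,z=.035:p2w(c,u,v,z)
l=Q(199.4,256.1);r=Q(272.4,254.6);n=Q(206.1,241.4,.033);d=l-r
print(l,r,(l+r)/2,np.linalg.norm(d),np.degrees(np.arctan2(-d[0],d[1])),"nip",n)
w=ctrl.read_camera("wrist"); rows=np.array([165,200,230,260,280]); cols=np.array([408.5,408,408,407.5,406.5])
k=np.polyfit(rows,cols,1); a=p2w(w,np.polyval(k,150),150,.034);b=p2w(w,np.polyval(k,285),285,.034); d=a-b
yw=np.arctan2(-d[0],d[1]); u=np.array([-np.sin(yw),np.cos(yw),0]); e=p2w(w,408.7,135.5,.033); print("wrist yaw",np.degrees(yw),"mid from end",e-u*.0815,"nip mid",p2w(w,451,153,.033)-u*.066-.0325*np.array([u[1],-u[0],0]))
m=(e-u*.0815); g,R_=grasp(); print(g,R_.inv().apply(np.array([*m[:2],.043])-g)*1000, "tool y angle",np.degrees(np.arctan2(*R_.as_matrix()[[1,0],1])))
E
```

```text
[0.53253899 0.06294144 0.035     ] [ 0.53790018 -0.10088719  0.035     ] [ 0.53521958 -0.01897288  0.035     ] 0.1639163253297695 1.8742970511857462 nip [0.56598829 0.04929557 0.033     ]
wrist yaw 2.1539373910789337 mid from end [ 0.53451601 -0.01666788  0.033     ] nip mid [ 0.53823928 -0.01757377  0.033     ]
[ 0.45139315 -0.00950157  0.21019168] [ -5.13765203  83.48389218 167.08640385] tool y angle -1.4343041179193812
```

```bash

python3 -m inch '[[36,0,0,0,0,0,-0.06],[36,-4,20,0,0,0,0],[36,-4,30,0,0,0,0],[36,-3.4,25,10,0,0,0],[36,0,8.7,20,0,0,0]]' | grep -E "pos|ft|wid"
python3 -m inch '[[36,0,0,30,0,0,0],[36,0,0,30,0,0,0],[36,0,0,10,0,0,0],[36,0,0,0,0,0,0],[36,0,0,0,0,0,0]]'| grep -E "pos|ft|wid"
python3 - <<'E'
from h import *
g,r=grasp();print(g,r.as_matrix().round(4)); print(r.inv().apply(np.array([.5355,-.018,.042])-g)*1000)
c=ctrl.read_camera("wrist"); cv2.imwrite("pics/wrist5.png",c["color"][:,:,::-1])
E
```

```text
tool_pos: [0.5397, -0.0191, 0.3376]
ft_force: [0.6, -1.0, 0.6]
grip_width: 0.0361
tool_pos: [0.5362, -0.0182, 0.2659]
ft_force: [0.6, -0.9, -0.3]
grip_width: 0.0361
[ 0.53607397 -0.01814719  0.11090096] [[-3.500e-02  9.994e-01 -8.000e-04]
 [ 9.994e-01  3.500e-02  2.000e-04]
 [ 2.000e-04 -8.000e-04 -1.000e+00]]
[ 0.15280888 -0.51442547 68.90141978]
```

View pics/wrist5.png

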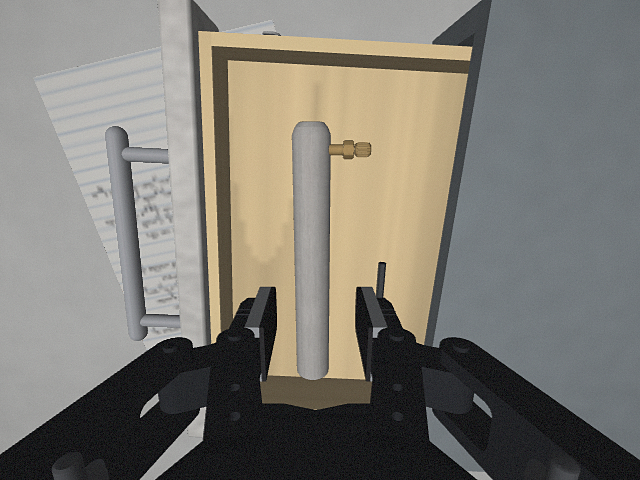

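The tube sits centred between the fingers (ends at about (311,122) and (313,378)). The hex key tip is at (381,265), just behind the rear finger.

```bash
python3 - <<'E'
from h import *
c=ctrl.read_camera("wrist"); P=lambda u,v,z=.033:p2w(c,u,v,z)
a=P(311,122,.031);b=P(313,379,.036);print(a,b,(a+b)/2,np.linalg.norm(a-b),"key",P(381,265,.024),P(384,297,.024),"nip",P(371,149.5))
E
```

```text
[0.53210121 0.06422601 0.031     ] [ 0.53886241 -0.10461215  0.036     ] [ 0.53548181 -0.02019307  0.0335    ] 0.16904744694712312 key [ 0.58107889 -0.02323368  0.024     ] [ 0.58521273 -0.04633731  0.024     ] nip [0.56700418 0.05044152 0.033     ]
```

```bash

python3 -m inch '[[36,0,0,20,0,0,0],[36,0,0,20,0,0,0],[36,0,-0.5,15,0,0,0],[36,0,0,10,0,0,0],[36,0,0,4,0,0,0]]' | grep -E "pos|ft|wid"
python3 -m inch '[[36,0,0,0,0,0,0],[15,0,0,0,0,0,0],[15,0,0,0,0,0,0],[15,0,0,0,0,0,0],[15,0,0,0,0,0,0]]'
```

```text
tool_pos: [0.5358, -0.0182, 0.1967]
ft_force: [0.1, 0.1, 0.3]
grip_width: 0.0358
clock: 9.97
tool_pos: [0.5364, -0.0183, 0.198]
orientation: [0.695, 0.719, 0.001, 0.001]
ft_force: [-0.5, -0.9, 6.5]
grip_width: 0.0197
finger_force: 60.5
```

```bash

python3 -m inch '[[15,0,0,-5,0,0,0],[15,0,0,-10,0,0,0],[15,0,0,-20,0,0,0],[15,0,0,-25,0,0,0],[15,0,0,-25,0,0,0]]' | grep -E "pos|ft|wid|fing"
python3 -m inch '[[15,0,0,-25,0,0,0],[15,0,0,-25,0,0,0],[15,0,0,-20,0,0,0],[15,0,0,-10,0,0,0],[15,0,0,0,0,0,0]]'| grep -E "pos|ft|wid|fing"
python3 - <<'E'
from h import *
c=ctrl.read_camera("wrist"); cv2.imwrite("pics/wrist6.png",c["color"][:,:,::-1])
g,r=grasp(); print(g, r.as_matrix().round(4))
c=ctrl.read_camera("side"); cv2.imwrite("pics/side6.png",c["color"][:,:,::-1])
E
```

```text
tool_pos: [0.5351, -0.018, 0.2824]
ft_force: [1.1, 0.3, -3.3]
grip_width: 0.0199
finger_force: 59.2
tool_pos: [0.5361, -0.0182, 0.3644]
ft_force: [-0.0, 0.1, -2.6]
grip_width: 0.0197
finger_force: 59.3
[ 0.53591995 -0.01816673  0.20746422] [[-3.500e-02  9.994e-01  1.800e-03]
 [ 9.994e-01  3.500e-02 -4.000e-04]
 [-5.000e-04  1.800e-03 -1.000e+00]]
```

View pics/wrist6.png

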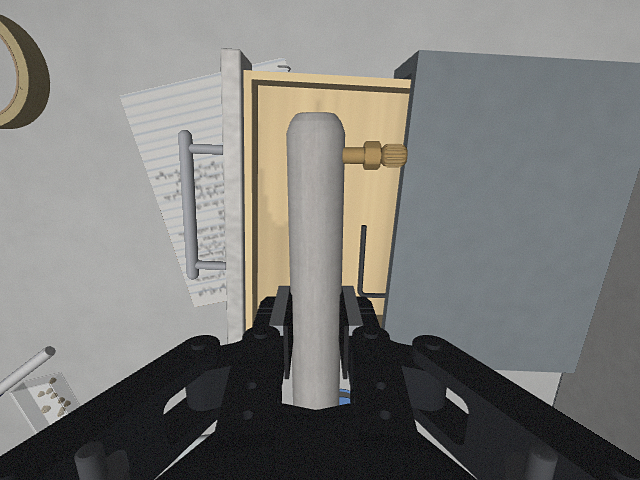

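The tube is held level with no visible tilt, and the key stays in the drawer. Next I'll rotate and carry it.

```bash

python3 -m inch '[[15,0,0,0,0,0,0.06],[15,0,0,0,0,0,0.1],[15,0,0,0,0,0,0.1],[15,0,0,0,0,0,0.1],[15,0,0,0,0,0,0.1]]' | grep -E "pos|ft|wid|fing"
python3 -m inch '[[15,0,0,0,0,0,0.1],[15,0,0,0,0,0,0.1],[15,0,0,0,0,0,0.1],[15,0,0,0,0,0,0.1],[15,0,0,0,0,0,0.1]]' | grep -E "pos|ft|wid|fing"
python3 -m inch '[[15,0,0,0,0,0,0.1],[15,0,0,0,0,0,0.1],[15,0,0,0,0,0,0.1],[15,0,0,0,0,0,0.1],[15,0,0,0,0,0,0.057]]' | grep -E "pos|ft|wid|fing"
python3 -m inch '[[15,0,0,0,0,0,0],[15,0,0,0,0,0,0]]'
python3 - <<'E'
from h import *
cs=ctrl.read_camera("wrist"); g,r=grasp(); print(g,r.as_matrix().round(4),ctrl.state()["joint_pos"].round(2))
print("tool delta mm",r.inv().apply(np.array([.4247,-.3247,.2095])-g)*1000)
print("cam in tool",r.inv().apply(cs["origin"]-g),"dy stand",np.degrees(np.arctan2(*r.as_matrix()[[1,0],1])))
# tube mid in tool frame from pixels of wrist6
for nm,u,v in(("end",315.5,112),("nip",407,155)):
    d=r.inv().apply(ray(cs,u,v)); o=r.inv().apply(cs["origin"]-g); print(nm,(o+d*(.0095-o[2])/d[2])*1000)
E
```

```text
tool_pos: [0.5351, -0.018, 0.3593]
ft_force: [0.0, 0.2, -3.1]
grip_width: 0.02
finger_force: 59.2
tool_pos: [0.5351, -0.0181, 0.3592]
ft_force: [1.2, 0.4, -2.5]
grip_width: 0.0194
finger_force: 59.2
tool_pos: [0.5351, -0.018, 0.3592]
ft_force: [-0.3, 0.8, -3.5]
grip_width: 0.0197
finger_force: 59.2
clock: 12.32
tool_pos: [0.5352, -0.0181, 0.3599]
orientation: [0.995, 0.095, -0.002, -0.001]
ft_force: [0.8, -0.2, -3.0]
grip_width: 0.0199
finger_force: 59.2
[ 0.53494921 -0.01797741  0.20523094] [[ 9.819e-01  1.896e-01 -2.700e-03]
 [ 1.896e-01 -9.819e-01  7.000e-04]
 [-2.500e-03 -1.200e-03 -1.000e+00]] [-0.24  0.27  1.64  0.    1.24  1.14]
tool delta mm [-166.42550862  280.2444572    -4.1775668 ]
cam in tool [ 0.07367677 -0.00079931 -0.12404881] dy stand -79.06840749539845
end [82.59148511 -1.00921269  9.5       ]
nip [67.33271515 33.60696251  9.5       ]
```

```bash

python3 -m inch '[[15,-8,14,0,0,0,0],[15,-16,26,-1,0,0,0],[15,-18,30,-1,0,0,0],[15,-18,30,-1,0,0,0],[15,-18,30,-1,0,0,0]]' | grep -E "pos|ft|wid|fing"
python3 -m inch '[[15,-18,30,0,0,0,0],[15,-18,30,0,0,0,0],[15,-18,30,0,0,0,0],[15,-16,26,0,0,0,0],[15,-10,18,0,0,0,0]]' | grep -E "pos|ft|wid|fing"
python3 -m inch '[[15,-6.5,11,0,0,0,0],[15,-2,5,0,0,0,0],[15,0,0,0,0,0,0],[15,0,0,0,0,0,0],[15,0,0,0,0,0,0]]'
python3 - <<'E'
from h import *
g,r=grasp(); print(g,r.as_matrix().round(4))
print("tool delta mm",r.inv().apply(np.array([.4247,-.3247,.2095])-g)*1000)
for n in("wrist","top","side"):
    c=ctrl.read_camera(n); cv2.imwrite(f"pics/{n}7.png",c["color"][:,:,::-1])
E
```

```text
tool_pos: [0.4827, -0.1614, 0.3652]
ft_force: [0.2, 0.1, -3.0]
grip_width: 0.0194
finger_force: 59.2
tool_pos: [0.4287, -0.3097, 0.3652]
ft_force: [-0.5, -0.2, -2.9]
grip_width: 0.0197
finger_force: 59.3
clock: 13.62
tool_pos: [0.4251, -0.3231, 0.3655]
orientation: [0.995, 0.095, -0.0, -0.0]
ft_force: [-0.1, 0.5, -3.2]
grip_width: 0.0196
finger_force: 59.3
[ 0.42512717 -0.32297333  0.21049053] [[ 9.819e-01  1.893e-01 -1.000e-04]
 [ 1.893e-01 -9.819e-01  1.000e-03]
 [ 1.000e-04 -1.000e-03 -1.000e+00]]
tool delta mm [-0.74633378  1.61558742  0.98887907]
```

View pics/wrist7.png

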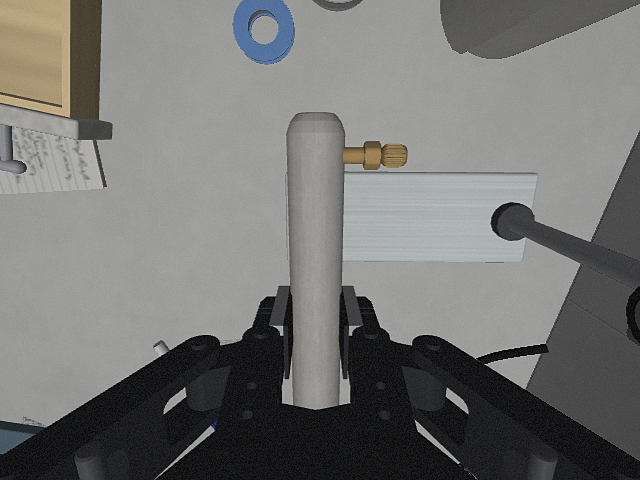

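The tube hangs over the plate with the nipple towards the post. Plate corners are at about (287,172), (537,173) and (522,262), so I'll use them to refine the stand's yaw and mark.

```bash
python3 - <<'E'
from h import *
c=ctrl.read_camera("wrist"); P=lambda u,v,z=.008:p2w(c,u,v,z)[:2]
im=cv2.cvtColor(cv2.imread("pics/wrist7.png"),cv2.COLOR_BGR2GRAY).astype(float)
def edge(lo,hi,sgn,cols): # subpixel horizontal edge
    o=[]
    for u in cols:
        g=np.diff(cv2.GaussianBlur(im,(5,5),0)[lo:hi,u])*sgn; o.append((u,lo+.5+g.argmax()))
    return np.array(o)
t=edge(164,182,1,range(420,530,10)); b=edge(252,270,-1,range(360,510,10))
ang=[]
L=[]
for e in(t,b):
    k=np.polyfit(e[:,0],e[:,1],1); p=P(360,np.polyval(k,360));q=P(515,np.polyval(k,515)); d=q-p; L.append((p,d/np.linalg.norm(d))); ang.append(np.degrees(np.arctan2(d[1],d[0]))); print(k)
print("yaw",ang)
T=ctrl.read_camera("top"); ring=p2w(T,368.8,304.6,.008)[:2]
a=np.radians(np.mean(ang)); ux=np.array([np.cos(a),np.sin(a)]); uy=np.array([-ux[1],ux[0]])
print("cross offsets of edges (wrist)",[(p@uy) for p,_ in L],"mid",np.mean([p@uy for p,_ in L]),"ring top",ring@uy,ring@ux)
for uv in((353.4,288.2),(451.2,270.4),(357.4+0.,326)): q=p2w(T,*uv,.008)[:2]; print("top corner",q@ux,q@uy)
for uv in((287,172),(537,173),(522,262)): q=P(*uv); print("wrist corner",q@ux,q@uy)
for z in(.19,.2): print("tube end/nip",P(315.5,112,z)-grasp()[0][:2])
g,r=grasp(); print("grasp",g[:2]@ux,g[:2]@uy)
# side/top cam tube seen
t7=cv2.imread("pics/top7.png"); s7=cv2.imread("pics/side7.png")
A=cv2.resize(t7[240:340,330:500],(680,400)); cv2.imwrite("pics/top7c.png",A)
S=w=ctrl.read_camera("side"); print("mid in side",w2p(S,[.4247,-.3247,.2]), "top",w2p(T,[.4247,-.3247,.2]))
E
```

```text
[1.36363636e-02 1.67636364e+02]
[1.35714286e-02 2.54597619e+02]
yaw [np.float64(-79.82135366218988), np.float64(-79.8585730558566)]
cross offsets of edges (wrist) [np.float64(0.40447483831021674), np.float64(0.3177505377690088)] mid 0.3611126880396128 ring top 0.36071222203004627 0.3945479512672876
top corner 0.3654739475214415 0.40424984762251404
top corner 0.6004884186309586 0.4067832204755752
top corner 0.3598867676927173 0.3165201819790668
wrist corner 0.3646285788439735 0.40403592527982557
wrist corner 0.5996307604099846 0.4063425753925361
wrist corner 0.6021288065970811 0.31735473583718055
tube end/nip [0.08198621 0.01715972]
tube end/nip [0.08132609 0.01701724]
grasp 0.3935620251993172 0.36132095107289786
mid in side [415.3159615  206.35593566] top [383.07267514 313.99353595]
```

View pics/side7.png

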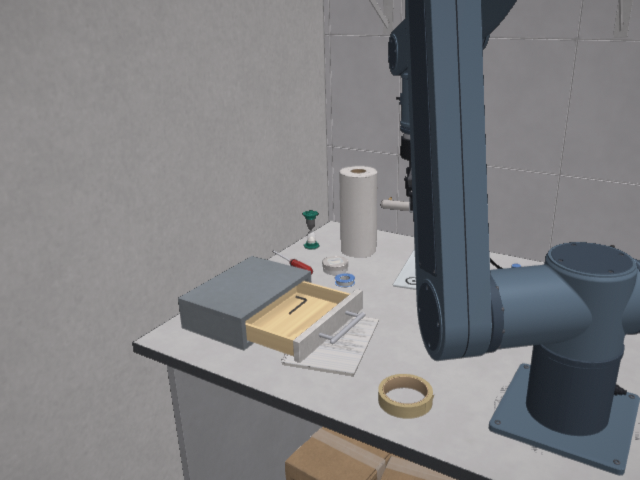

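```bash
python3 - <<'E'
from h import *
c=ctrl.read_camera("wrist"); im=cv2.GaussianBlur(cv2.cvtColor(np.ascontiguousarray(c["color"][:,:,::-1]),cv2.COLOR_BGR2GRAY),(5,5),0).astype(float)
A=[];W=[]
rows=[v for v in range(138,285,6) if not 140<v<172]
for v in rows:
    gl=np.abs(np.diff(im[v,278:302]));gr=np.abs(np.diff(im[v,330:356])); A.append((278.5+gl.argmax()+330.5+gr.argmax())/2); W.append(52+gr.argmax()-gl.argmax())
k=np.polyfit(rows,A,1);kw=np.polyfit(rows,W,1);print(k,kw,np.std(np.polyval(k,rows)-A))
p=p2w(c,np.polyval(k,135),135,.2);q=p2w(c,np.polyval(k,285),285,.2); d=p-q
print("tube nipple dir deg",np.degrees(np.arctan2(d[1],d[0]))-90)
g,r=grasp(); print("tool y", np.degrees(np.arctan2(*r.as_matrix()[[1,0],1])), "width-predicted:")
# expected widths for level tube at z .2, r .011, vs tilt
o=c["origin"]; fwd=R.from_quat(c["rotation"]).apply([0,0,-1])
ux=d/np.linalg.norm(d)
for tilt in (-3,0,3):
    t=np.radians(tilt); ax=ux*np.cos(t)+np.array([0,0,np.sin(t)]); m=np.array([g[0],g[1],g[2]-.0095]); out=[]
    s=np.cross(ax,[0,0,1]); s/=np.linalg.norm(s)
    for x in(.03,.05,.07):
        ctr=m+ax*x; a=w2p(c,ctr+s*.011);b=w2p(c,ctr-s*.011); out.append((round(float(a[1])),round(float(abs(a[0]-b[0])-np.polyval(kw,a[1])),2)))
    print(tilt,out)
S=ctrl.read_camera("side"); m=np.array([g[0],g[1],g[2]-.0095]); print("side pred end",w2p(S,m+ux*.0825),"at .03",w2p(S,m+ux*.03))
cv2.imwrite("pics/side7c.png",cv2.resize(S["color"][185:225,365:425,::-1],None,fx=10,fy=10,interpolation=cv2.INTER_CUBIC))
E
```

```text
[1.40882509e-03 3.15160128e+02] [-4.81127060e-02  6.54031898e+01] 0.18459404141951716
tube nipple dir deg -79.02763161952373
tool y -79.13425896443789 width-predicted:
-3 [(248, -0.52), (200, -1.02), (148, -1.55)]
0 [(249, 0.1), (201, 0.06), (148, 0.0)]
3 [(250, 0.74), (202, 1.17), (149, 1.64)]
side pred end [380.86696273 202.5735254 ] at .03 [402.51077291 204.69772296]
```

View pics/side7c.png

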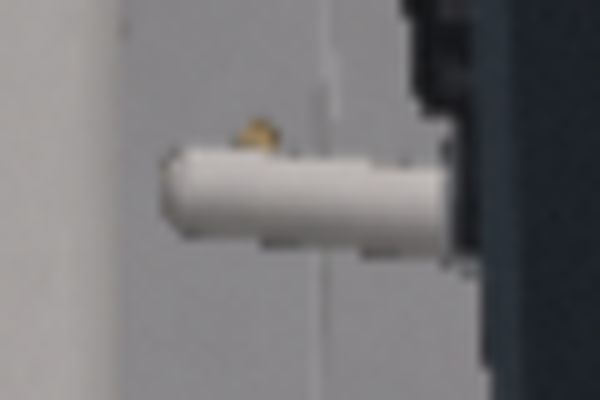

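The tube is level. The remaining correction is about 1 mm and 0.7° of yaw.

```bash

python3 -m inch '[[15,-0.8,1,0.5,0,0,0.012],[15,0,0,0,0,0,0],[15,0,0,0,0,0,0],[15,0,0,0,0,0,0],[15,0,0,0,0,0,0]]'
python3 -m inch '[[15,0,0,0,0,0,0],[15,0,0,0,0,0,0],[15,0,0,0,0,0,0],[15,0,0,0,0,0,0],[15,0,0,0,0,0,0]]'
python3 - <<'E'
from h import *
g,r=grasp(); a=np.radians(-79.7); ux=np.array([np.cos(a),np.sin(a)]); uy=np.array([-ux[1],ux[0]])
d=np.array([.4247,-.3247])-g[:2]; print(g, d@ux,d@uy, np.degrees(np.arctan2(*r.as_matrix()[[1,0],1])), np.abs(ctrl.state()["qvel"]).max())
E
```

```text
clock: 14.43
tool_pos: [0.424, -0.3256, 0.3651]
orientation: [0.996, 0.088, -0.0, -0.0]
ft_force: [-0.1, -0.1, -2.8]
grip_width: 0.0195
finger_force: 59.3
clock: 14.85
tool_pos: [0.4241, -0.3255, 0.3651]
orientation: [0.996, 0.088, 0.0, -0.0]
ft_force: [0.9, 0.1, -3.5]
grip_width: 0.0196
finger_force: 59.3
[ 0.42409665 -0.32554246  0.21013986] -0.0007209995388144556 0.0007442632018069973 -79.87005892238167 0.0029238048987080827
```

```bash
python3 -c "
from rig import ctrl
print(ctrl.finish_job())"
```

```text
the job is handed in; nothing more can be done
None
```

I handed the job in with the drawer open at its stop, the hexagon key still in it, and the tube held still at the view point. By my measurements it is about 1 mm off position, level, and square to within about 1° with the nipple towards the camera; no judging result came back.

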